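# Feed a bar through the deburring guide with the push stick

### The arm

A 6-joint arm with a two-finger parallel gripper is mounted at the origin on the work surface. World frame = base frame: x ahead of the robot, y to its left, z up, the work surface at z = 0. Lengths are in m, angles in rad, forces in N, time in s.
With the tool pointing down it reaches from about 0.3 to 0.775 m from the base axis. Payload 14.6 kg.
Tool frame: the origin (TCP) lies at the very end of the fingers, on their centre line; the grasp point (between the pads) lies 19 mm behind it; y points along the fingers, z is the direction in which the jaws open and shut, and the axes are right-handed (so a half turn about y gives the same grasp; the last joint's range is limited). The gripper opens to 94 mm and grips with 3 to 60 N. Pads are 16 mm wide; open, the fingers measure 119 mm over their backs; the gripper's body (75 mm by 177 mm) begins 78 mm behind the grasp point.
Start: joints at [1.259, 0.3, 1.521, -0, 1.321, -0.067], TCP at [0.133, 0.534, 0.205] pointing down, gripper open.
Joint ranges: [-3.03, 3.03], [-0.79, 2.21], [0.23, 2.52], [-1.04, 4.18], [0, 3.07], [-2.55, 2.55]. Speed limits (rad/s): [2.22, 2.22, 2.57, 3.14, 3.14, 3.14].

### API

Orientations are given as [roll, pitch, yaw] about the fixed x, y, z axes, in that order (R = Rz(yaw) Ry(pitch) Rx(roll)).
In Python, from station import get_obs, camera, job gives the robot as it stands.
- The arm moves only by the tool step_arm, never from a script. Its argument "targets" is a list of rows, each a list of 6 numbers: the shift along the tool's x, y, z in mm, then the turn, a rotation vector about the tool's x, y, z in degrees. In form: [[dx, dy, dz, rx, ry, rz], ...]. A call has 1 to 12 rows; each row shifts and turns the commanded pose from where the row before left it, along the tool's axes as they then stand; what a row does not reach is not made up. A row lasts 1/8 s, in which the tool goes at most 62.5 mm and 10.7 degrees, less where a joint would pass 70% of its speed; a pose out of reach is approached as far as the arm can. A call is refused whole if a number of a shift passes 62.5 or a number of a turn 10.7, either way. A call with a gripper value outside its range is refused whole. "gripper" is the opening, from -1 (shut) to 1 (fully open), set as the call begins (left out, the last holds). The fingers move at their own pace and stop on an object; "squeeze" is the grip in N (left out, the last holds). Time passes only in rows, so rows that do not move let the fingers close. It gives the time, the measured TCP pose, the force and the opening at its end, in the units of the state.
- get_obs(): the state, without advancing time (a new reading comes with each control period).
- camera(name): name is "scene" or "top" or "wrist"; returns a dict with "pixels" (420x560x3 uint8, red, green, blue), "intrinsics" (3x3 intrinsics, pixels), "R" (3x3) and "t" (3): a world point X has camera coordinates R X + t; the wrist camera has in their place "tool_from_camera" (4x4, takes a point from camera to tool coordinates, whose origin is the TCP and whose axes are the tool frame's). Camera axes: x right, y down, z forward; pixel columns grow to the right and rows downward; lengths in m; the calibration is good to about 2 mm. A picture is of the moment at which its call begins: read the wrist's pose just before it. There is no depth.
- job.hand_in(): hands the job in, once; it reports no verdict.
The state is a dict: "time_s": time; "qpos": joint angles; "joint_vel": joint speeds; "tau": joint torques, N m; "ee_pos": TCP position; "eef_rot": TCP orientation; "force": force on the tool from outside, world axes, zero at the start; "moment": the same for the moment, N m; "grip_width": finger opening in m.
Only numpy, scipy, OpenCV 4.12 (cv2) and the standard library are available. Lean on these libraries where they do the work, as an engineer would, in place of code of your own. Each camera call takes 0.05 s, during which the arm holds its last target.

### The job

Take the orange push stick by its handle from the black rubber mat and use its nose to push the flat aluminium bar along the guide channel and under the green guard, until the bar's blue end third sticks out beyond the end of the channel, ready to be picked up; it must stay lying in the channel. Then stand the push stick upright back on the mat and let go. Never touch the bar with the gripper, and do not disturb the other things on the bench.

Things in the scene. Friction and masses are not known exactly. Their poses are not given: they have to be found in the camera images.
- fixture: Fixed grey feeding fixture with green guard, 350 (x) by 90 mm (y); origin on the bench under its centre, x is the feed direction, z up. Channel floor 40 mm above the bench over its whole length; side walls 12 mm above the floor. Infeed x -175 to -40 mm: 76 mm wide, open at the rear; funnel x -40 to +5 mm; guide channel x +5 to +175 mm: 44 mm wide, centred on y = 0, open at its end.
- lip (a point): End of the channel floor (fixture x = +175 mm, y = 0, at floor height), the edge beyond which the bar must stick out; axes as the fixture's. Below it is free air down to the bench.
- guard (a point): Point on the channel floor under the middle of the green guard (fixture x = +65 mm, y = 0); axes as the fixture's. The guard bridges the channel over fixture x +40 to +90 mm: its underside is 28 mm and its top 54 mm (the red button 58 mm) above the floor; 82 mm wide.
- blank_center (a point): Centre of the bar: flat bright aluminium, near white, 120 (x) by 40 (y) by 8 mm thick, about 0.1 kg, its leading 40 mm (x +20 to +60) painted blue. Starts flat on the infeed floor, blue end towards the guard, a little crooked and off centre; the funnel straightens it as it is pushed. It stops when the push stops, and tips off if more than half sticks out.
- mat: Fixed black rubber mat on the bench, 220 mm (x) by 200 mm (y), 3 mm thick; origin under its centre.
- stick_grip (a point): Point to grip on the orange push stick (0.14 kg): on the handle's axis, 46 mm above the underside. x to the nose, z up. Foot: bar 30 mm wide (y), 14 mm high, from 55 mm behind to 110 mm ahead of the handle's axis; handle: upright block 30 (x) by 22 mm (y), top 70 mm above the underside. Starts upright on the mat. Pinch the handle across y.
- stick_nose (a point): Centre of the flat front end of the push stick's foot: 110 mm ahead of the handle's axis, 7 mm above the underside (39 mm below the grip point).
- flange: Bystander: a dark steel ring 90 mm across, 30 mm high, loose; leave it alone. Origin at its underside.
- wrench: Bystander: a steel spanner lying flat, loose; leave it alone. Origin at its underside.
- driver: Bystander: a screwdriver with a yellow handle, lying flat, loose; leave it alone. Origin at its underside.
- jar: Bystander: a glass jar 70 mm across, 90 mm high, loose; leave it alone. Origin at its underside.
- cup: Bystander: a grey plastic cup 80 mm across, 100 mm high, loose; leave it alone. Origin at its underside.
- carton: Bystander: a red box 70 x 110 x 50 mm, loose; leave it alone. Origin at its underside.
- drum: Bystander: a brown sanding drum 60 mm across with a steel spindle, 85 mm high, loose; leave it alone. Origin at its underside.
Mind the look-alikes: they are no part of the job. Several things look just like the part that bears stick_grip: the one meant starts farthest from the robot's base.

How it is judged:
By the outcome, as a careful person would: the job done as asked, in the order asked, and still so for the second after the job is handed in, with the robot touching nothing.
It also fails if it takes over 59 s, if anything falls off the work surface, if the arm or the gripper's body presses on something with over 40 N, if the wrist force passes 120 N, or if a joint passes its speed limit or range.

## Working session

There is one attempt and no reset: what is moved stays moved. The work goes in short steps, Python scripts to look and compute and a tool call to move; the robot and the scene stay as the last step left them, time stands still between calls to the robot, and variables do not carry over. Pictures are saved under pics/ and viewed, and the job is handed in when it is done.

Besides the shell and the picture viewer there is one more tool, called after "Request:" as a command line: name --pt "numbers of a row" for each row, then --argument value for the rest. step_arm: Moves the arm, as the interface text tells. Its arguments: {"type":"object","properties":{"targets":{"type":"array","items":{"type":"array","items":{"type":"number"}}},"gripper":{"type":"number"},"squeeze":{"type":"number"}},"required":["targets"]}

```bash
mkdir -p pics; ls; python3 - <<'E'
from station import get_obs,camera
import cv2,numpy as np,pickle
o=get_obs();print(o)
d={}
for n in ["scene","top","wrist"]:
    c=camera(n);d[n]=c
    cv2.imwrite(f"pics/{n}0.png",np.ascontiguousarray(c["pixels"][:,:,::-1]))
    print(n,c["intrinsics"],c.get("R"),c.get("t"),c.get("tool_from_camera"))
d["obs"]=o
pickle.dump(d,open("d0.pkl","wb"))
E
```

```text
pics
{'time_s': 0.0, 'qpos': array([ 1.25937621e+00,  3.00467115e-01,  1.52161532e+00,  7.74861365e-06,
        1.32068133e+00, -6.66049205e-02]), 'joint_vel': array([ 0.00090215,  0.00020175, -0.00199543, -0.00074188, -0.00075742,
       -0.00130711]), 'tau': array([ 3.82828721e-04, -5.31811309e+01, -3.52726436e+01,  7.08091585e-02,
        2.45242351e-02, -7.36947868e-05]), 'ee_pos': array([0.13322723, 0.53333949, 0.20487403]), 'eef_rot': array([-1.57196435e+00,  8.54329469e-05, -2.44817167e-01]), 'force': array([ 1.0987477 , -0.74169689, -0.19332133]), 'moment': array([-0.00809384, -0.0061753 ,  0.03348956]), 'grip_width': 0.09371428676873744}
scene [[475.69435415   0.         282.96772718]
 [  0.         475.69435415 201.87708702]
 [  0.           0.           1.        ]] [[ 0.84167301  0.53990521 -0.00942947]
 [ 0.28580324 -0.46022658 -0.84054031]
 [-0.45815178  0.70476511 -0.54166695]] [-0.44258677 -0.11584391  1.72548517] None
top [[410.72283509   0.         279.62394653]
 [  0.         410.72283509 204.41242912]
 [  0.           0.           1.        ]] [[ 4.52514239e-02 -9.98975495e-01 -5.18498172e-04]
 [-9.75893624e-01 -4.40949247e-02 -2.13745813e-01]
 [ 2.13503966e-01  1.01783014e-02 -9.76889174e-01]] [-0.03229625  0.53077284  1.1924934 ] None
wrist [[327.54312048   0.         280.70169186]
 [  0.         327.54312048 204.0109404 ]
 [  0.           0.           1.        ]] None None [[-5.21024514e-04  9.67165243e-01  2.54147832e-01 -7.36143866e-02]
 [ 2.14998186e-04 -2.54147752e-01  9.67165381e-01 -1.79194910e-01]
 [ 9.99999841e-01  5.58558195e-04 -7.55215635e-05 -7.83031074e-04]
 [ 0.00000000e+00  0.00000000e+00  0.00000000e+00  1.00000000e+00]]
```

View pics/scene0.png

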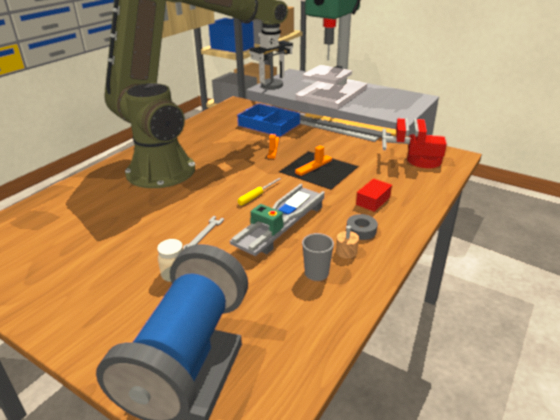

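View pics/top0.png

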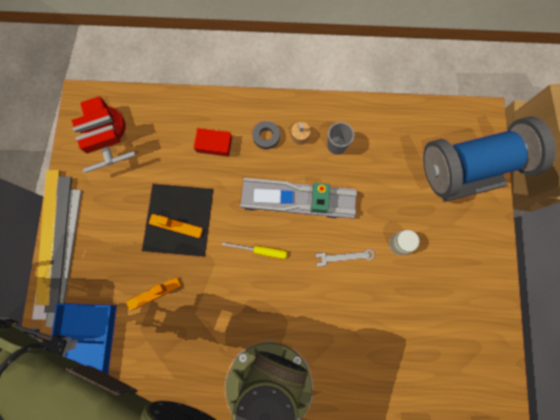

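View pics/wrist0.png

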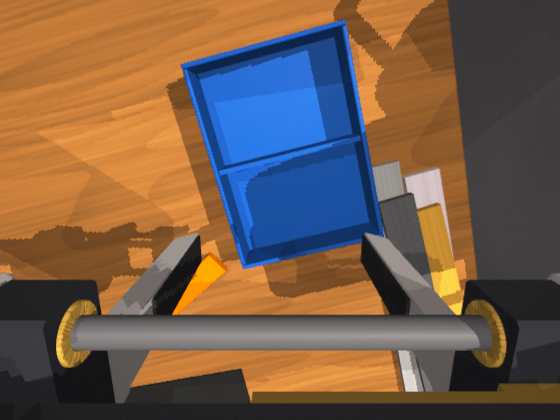

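The scene and top views show the mat stick at top-view pixel (175,226), the fixture from (242,195) to (356,203) feeding right (world -y), and a look-alike stick at (153,294) off the mat. I'll enlarge these.

```bash
python3 - <<'E'
import cv2,pickle,numpy as np
d=pickle.load(open("d0.pkl","rb"))
im=np.ascontiguousarray(d["top"]["pixels"][:,:,::-1])
a=im[170:270,135:225]; cv2.imwrite("pics/t_stick.png",cv2.resize(a,None,fx=6,fy=6,interpolation=cv2.INTER_CUBIC))
a=im[165:230,235:365]; cv2.imwrite("pics/t_fix.png",cv2.resize(a,None,fx=6,fy=6,interpolation=cv2.INTER_CUBIC))
im=np.ascontiguousarray(d["scene"]["pixels"][:,:,::-1])
a=im[130:255,225:365]; cv2.imwrite("pics/s_fix.png",cv2.resize(a,None,fx=5,fy=5,interpolation=cv2.INTER_CUBIC)[:600])
E
```

```text
(no output)
```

View pics/t_stick.png

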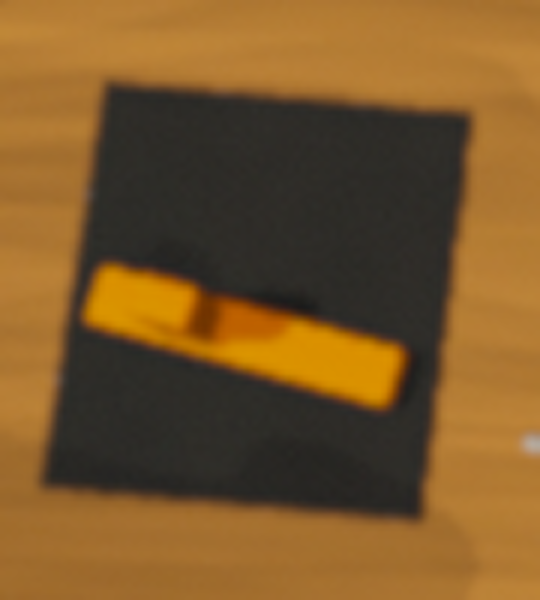

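View pics/t_fix.png

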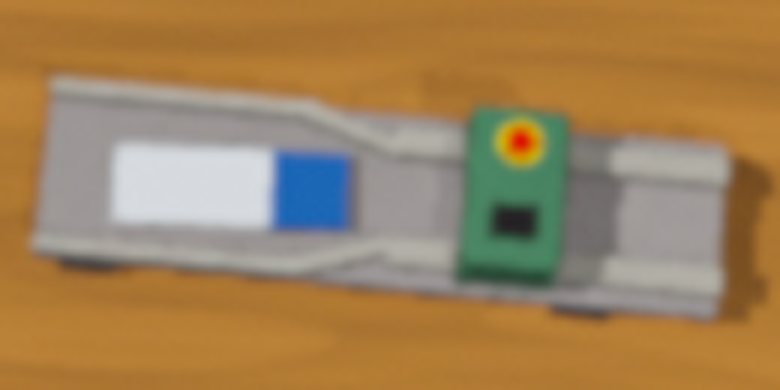

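View pics/s_fix.png

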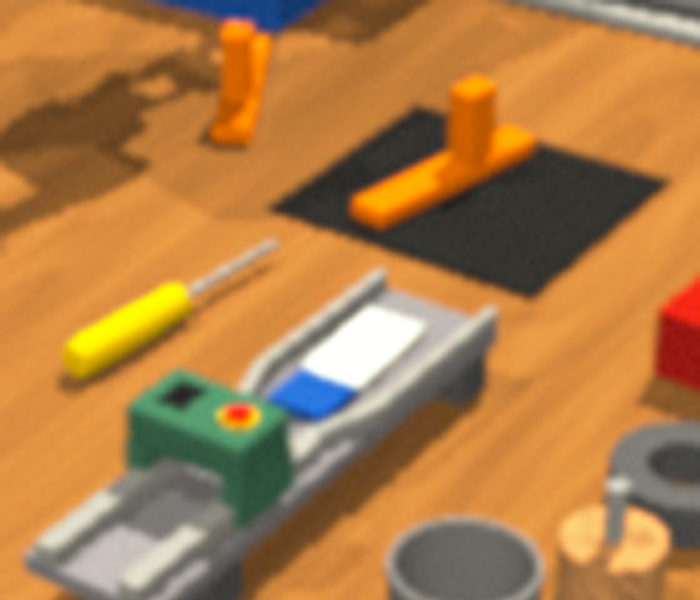

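```bash
cat > h.py <<'E'
import numpy as np,cv2,pickle
from scipy.optimize import least_squares,minimize
def proj(c,X):
    X=np.atleast_2d(X); p=X@np.array(c["R"]).T+c["t"]; p=p@np.array(c["intrinsics"]).T
    return p[:,:2]/p[:,2:]
def pose(p,X,z=0.):
    X=np.atleast_2d(X); c,s=np.cos(p[2]),np.sin(p[2])
    return np.c_[c*X[:,0]-s*X[:,1]+p[0], s*X[:,0]+c*X[:,1]+p[1], X[:,2]+z]
def ray(c,uv,z):
    R=np.array(c["R"]);C=-R.T@c["t"];d=R.T@np.linalg.solve(c["intrinsics"],[uv[0],uv[1],1.])
    return C+d*(z-C[2])/d[2]
def box(x0,x1,y0,y1,z0,z1): return np.array([[x,y,z] for x in(x0,x1) for y in(y0,y1) for z in(z0,z1)])/1000.
STICK=[box(-55,110,-15,15,0,14),box(-15,15,-11,11,0,70)]
BAR=[box(-60,60,-20,20,0,8)]
S=4
def render(c,boxes,p,z,shape=(420,560)):
    m=np.zeros((shape[0]*S,shape[1]*S),np.uint8)
    for b in boxes:
        q=(proj(c,pose(p,b,z))+.5)*S-.5
        cv2.fillConvexPoly(m,cv2.convexHull(q.astype(np.float32)).astype(np.int32),255)
    return cv2.resize(m,shape[::-1],interpolation=cv2.INTER_AREA)/255.
def fit(cams,masks,boxes,p0,z):
    def f(p): return sum(((render(c,boxes,p,z)-m)**2).sum() for c,m in zip(cams,masks))
    best=None
    for dy in(-.1,0,.1):
        s=np.array([p0,[p0[0]+.01,p0[1],p0[2]+dy],[p0[0],p0[1]+.01,p0[2]],[p0[0],p0[1],p0[2]+.08]])
        r=minimize(f,p0,method="Nelder-Mead",options=dict(initial_simplex=s,xatol=1e-4,fatol=.01,maxiter=300))
        if best is None or r.fun<best.fun: best=r
    return best
E
cat > m1.py <<'E'
from h import *
d=pickle.load(open("d0.pkl","rb"));T,Sc=d["top"],d["scene"]
tp=lambda u,v,ox,oy,s:np.array([ox+(u+.5)/s-.5,oy+(v+.5)/s-.5])
# rough
nose=ray(T,tp(397,378,135,170,6),.017)
for n,uv in dict(m0=(105,85),m1=(470,113),m2=(422,517),m3=(43,487)).items(): print(n,ray(T,tp(*uv,135,170,6),.003).round(4))
def masks(c,win,f):
    px=c["pixels"].astype(int);hsv=cv2.cvtColor(c["pixels"],cv2.COLOR_RGB2HSV);m=f(hsv).astype(float)
    o=np.zeros_like(m);y0,y1,x0,x1=win;o[y0:y1,x0:x1]=m[y0:y1,x0:x1];return o
org=lambda h:(h[...,0]<25)&(h[...,1]>140)&(h[...,2]>90)
mt=masks(T,(205,250,146,205),org);ms=masks(Sc,(140,178,293,335),org)
print(mt.sum(),ms.sum())
p0=[nose[0]+.11*.25,nose[1]+.107,-np.pi/2-.25]
for cams,mm in(([T],[mt]),([Sc],[ms]),([T,Sc],[mt,ms])):
    r=fit(cams,mm,STICK,p0,.003);print("stick",r.x.round(4),r.fun)
ps=r.x
bar=lambda h:((h[...,1]<40)&(h[...,2]>195))|((h[...,0]>100)&(h[...,0]<125)&(h[...,1]>150))
bt=masks(T,(180,212,248,297),bar);bs=masks(Sc,(186,216,275,315),bar);print(bt.sum(),bs.sum())
b0=ray(T,tp(230,187,235,165,6),.048)
for cams,mm in(([T],[bt]),([Sc],[bs]),([T,Sc],[bt,bs])):
    r=fit(cams,mm,BAR,[b0[0],b0[1],-np.pi/2-.07],.040);print("bar",r.x.round(4),r.fun)
pb=r.x
P=[((-175,45,52),(50,76)),((-175,-45,52),(33,248)),((175,-45,40),(715,318)),((175,45,40),(735,143)),((-40,45,52),(318,100)),((40,41,94),(475,107)),((90,41,94),(568,114)),((90,-41,94),(553,272)),((40,-41,94),(460,266))]
X=np.array([a for a,_ in P])/1000.;uv=np.array([tp(*b,235,165,6) for _,b in P])
r=least_squares(lambda p:(proj(T,pose(p,X))-uv).ravel(),[.5,0,-np.pi/2-.07],loss="soft_l1")
print("fix",r.x.round(4));print((r.fun.reshape(-1,2)).round(2));pf=r.x
pickle.dump((ps,pb,pf),open("p.pkl","wb"))
for n,c,w in(("top",T,(160,270,130,370)),("scene",Sc,(130,255,225,365))):
    im=cv2.resize(np.ascontiguousarray(c["pixels"][:,:,::-1]),None,fx=5,fy=5,interpolation=cv2.INTER_CUBIC)
    E=[(0,1),(2,3),(4,5),(6,7),(0,2),(1,3),(4,6),(5,7),(0,4),(1,5),(2,6),(3,7)]
    def dr(b,p,z,col):
        q=((proj(c,pose(p,b,z))+.5)*5-.5).round().astype(int)
        for i,j in E: cv2.line(im,tuple(map(int,q[i])),tuple(map(int,q[j])),col,1,cv2.LINE_AA)
    for b in STICK: dr(b,ps,.003,(255,0,0))
    dr(BAR[0],pb,.04,(0,0,255));dr(box(-175,175,-45,45,40,52),pf,0,(255,0,255));dr(box(40,90,-41,41,68,94),pf,0,(255,255,0));dr(box(5,175,-22,22,40,40),pf,0,(255,255,255))
    a=im[w[0]*5:w[1]*5,w[2]*5:w[3]*5]
    if n=="top":
        cv2.imwrite("pics/ov_t1.png",a[:,:500]);cv2.imwrite("pics/ov_t2.png",a[:,500:])
    else: cv2.imwrite("pics/ov_s.png",a[:600])
E
python3 m1.py
```

```text
m0 [0.593  0.4049 0.003 ]
m1 [0.5864 0.2083 0.003 ]
m2 [0.3707 0.2159 0.003 ]
m3 [0.3772 0.413  0.003 ]
688.0 1031.0
stick [ 0.4654  0.3427 -1.7838] 104.7444828911957
stick [ 0.466   0.3383 -1.8104] 571.4777854671281
stick [ 0.466   0.3407 -1.8036] 676.9490349865437
452.0 414.0
bar [ 0.5599  0.0139 -1.5974] 53.43904652056901
bar [ 0.5579  0.0168 -1.5797] 124.94543637062668
bar [ 0.5594  0.0149 -1.5659] 192.70698961937717
fix [ 0.5588 -0.0644 -1.6248]
[[ 0.48  0.24]
 [-0.16 -0.19]
 [-0.05  0.02]
 [-1.62  0.87]
 [-0.85  0.4 ]
 [-0.26 -0.69]
 [ 0.94 -0.26]
 [ 1.4   0.19]
 [-0.03 -0.45]]
```

View pics/ov_t1.png

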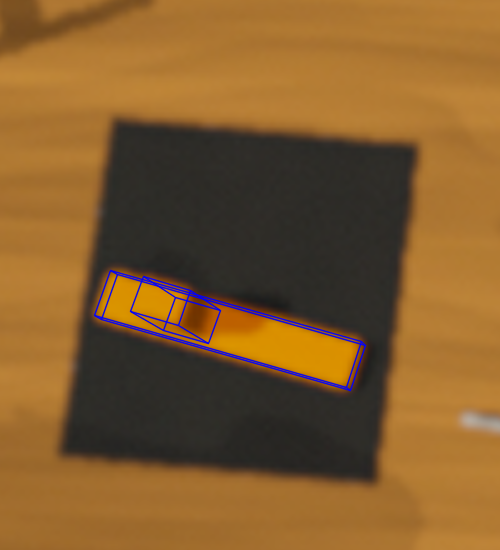

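View pics/ov_t2.png

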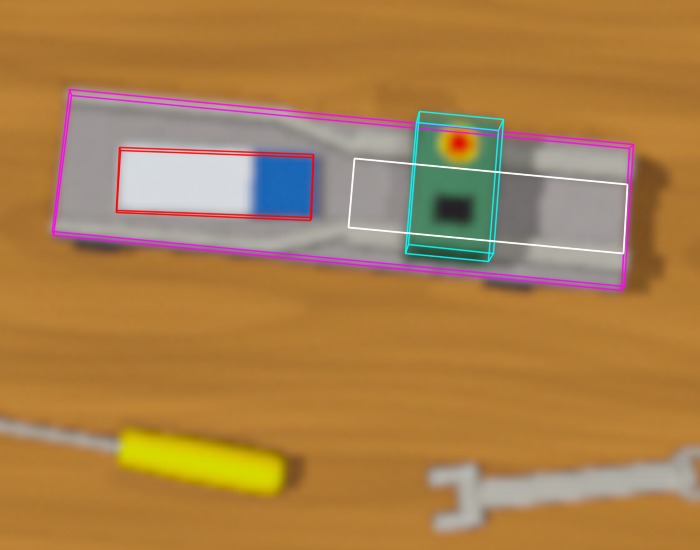

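View pics/ov_s.png

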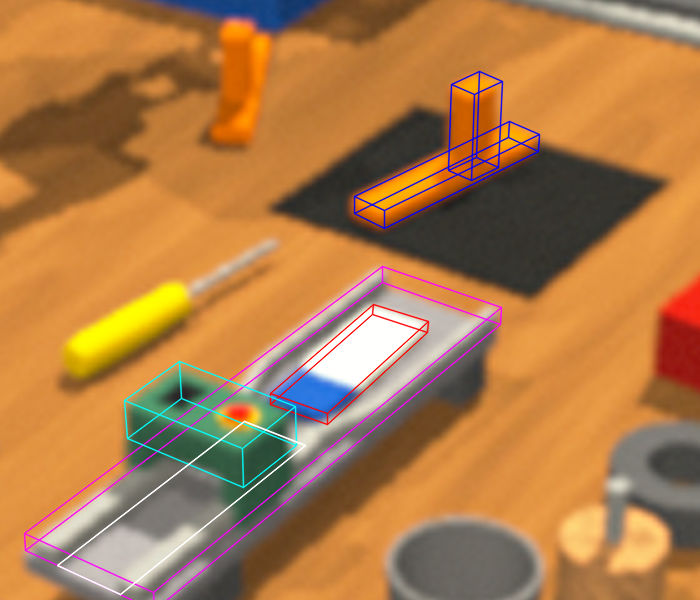

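```bash
cat > plan.py <<'E'
import sys,numpy as np
from scipy.optimize import fsolve
from station import get_obs
# usage: plan.py x y z psi_deg n   -> constant rows from the measured pose (tool down)
o=get_obs();p=o["ee_pos"];r=o["eef_rot"];psi=r[2]
x,y,z,pd=map(float,sys.argv[1:5]);n=int(sys.argv[5])
print("cur",np.round(p,4),"rpy deg",np.degrees(r).round(2),"t",round(o["time_s"],2),"grip",round(o["grip_width"],4),"q6",round(o["qpos"][5],2))
d=(np.radians(pd)-psi)/n
def end(v):
    q=np.array(p[:2]);a=psi
    for i in range(n):
        q=q+[np.cos(a)*v[0]-np.sin(a)*v[1],np.sin(a)*v[0]+np.cos(a)*v[1]];a+=d
    return q-[x,y]
v=fsolve(end,[0,0])
print("%d x"%n,[round(1000*v[0],1),round(-1000*(z-p[2])/n,1),round(1000*v[1],1),0,round(-np.degrees(d),2),0])
E
python3 plan.py .634 -.06 .25 -3.1 16
```

```text
cur [0.1332 0.5334 0.205 ] rpy deg [-90.05   0.   -14.03] t 0.15 grip 0.0941 q6 -0.07
16 x [np.float64(36.7), np.float64(-2.8), np.float64(-31.8), 0, np.float64(-0.68), 0]
```

Request:
step_arm --pt "36.5 -3 -32 0 -0.7 0" --pt "36.5 -3 -32 0 -0.7 0" --pt "36.5 -3 -32 0 -0.7 0" --pt "36.5 -3 -32 0 -0.7 0" --pt "36.5 -3 -32 0 -0.7 0" --pt "36.5 -3 -32 0 -0.7 0" --pt "36.5 -3 -32 0 -0.7 0" --pt "36.5 -3 -32 0 -0.7 0" --pt "36.5 -3 -32 0 -0.7 0" --pt "36.5 -3 -32 0 -0.7 0" --pt "36.5 -3 -32 0 -0.7 0" --pt "36.5 -3 -32 0 -0.7 0"

```text
time_s: 1.65
ee_pos: [0.4971, 0.0772, 0.2414]
eef_rot: [-1.571, 0.0, -0.098]
force: [0.7, -0.4, -0.2]
grip_width: 0.0941
```

Request:
step_arm --pt "36.5 -3 -32 0 -0.7 0" --pt "36.5 -3 -32 0 -0.7 0" --pt "36.5 -3 -32 0 -0.7 0" --pt "36.5 -3 -32 0 -0.7 0" --pt "0 0 0 0 0 0"

```text
time_s: 2.28
ee_pos: [0.6325, -0.0627, 0.2519]
eef_rot: [-1.571, 0.002, -0.052]
force: [-1.2, 0.9, 0.1]
grip_width: 0.0939
```

```bash
python3 - <<'E'
from station import get_obs,camera
import cv2,numpy as np,pickle
o=get_obs();c=camera("wrist");c["obs"]=o
print(o["ee_pos"],o["eef_rot"],o["joint_vel"],o["time_s"])
pickle.dump(c,open("w1.pkl","wb"))
cv2.imwrite("pics/w1.png",np.ascontiguousarray(c["pixels"][:,:,::-1]))
E
```

```text
[ 0.63247255 -0.06273542  0.25189713] [-1.57076655  0.00182094 -0.05172576] [ 0.04431685 -0.05730494  0.07462227  0.00997265 -0.01218676  0.03128826] 2.275
```

View pics/w1.png

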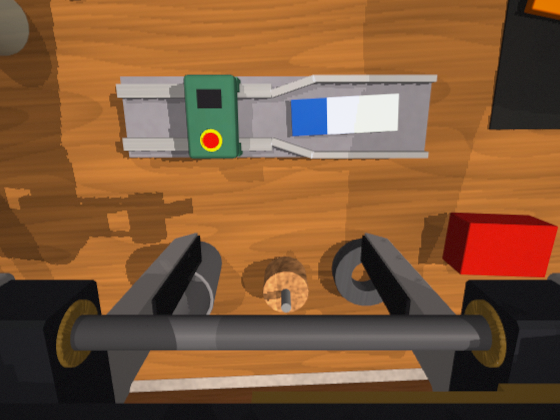

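Good wrist view: fixture from (123,78) to (436,157), guard (185–240), bar (290–399, 93–136). I'll enlarge it to read corners.

```bash
python3 - <<'E'
import cv2,numpy as np,pickle
c=pickle.load(open("w1.pkl","rb"));im=np.ascontiguousarray(c["pixels"][:,:,::-1])
for n,x0 in(("a",110),("b",270)):
    a=cv2.resize(im[65:170,x0:x0+175],None,fx=4.5,fy=4.5,interpolation=cv2.INTER_CUBIC);cv2.imwrite(f"pics/w1{n}.png",a)
E
```

```text
(no output)
```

View pics/w1a.png

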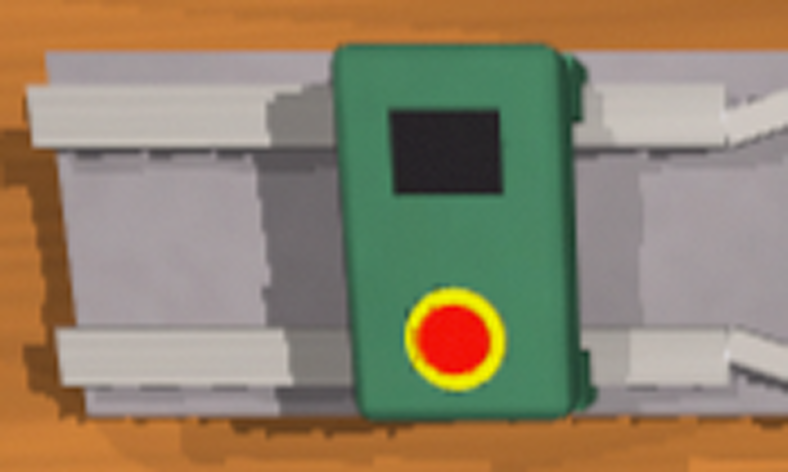

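View pics/w1b.png

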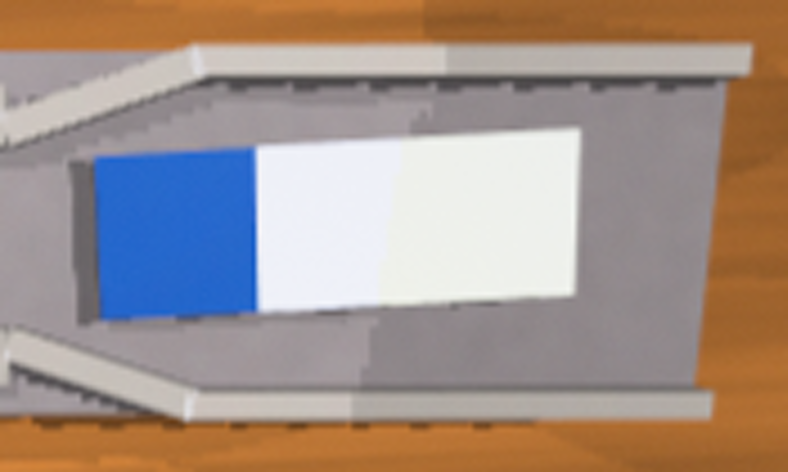

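```bash
cat >> h.py <<'E'
from scipy.spatial.transform import Rotation as Rn
def wristcam(c):
    o=c["obs"];Tw=np.eye(4);Tw[:3,:3]=Rn.from_euler("xyz",o["eef_rot"]).as_matrix();Tw[:3,3]=o["ee_pos"]
    M=np.linalg.inv(Tw@np.array(c["tool_from_camera"]));return dict(intrinsics=c["intrinsics"],R=M[:3,:3],t=M[:3,3],pixels=c["pixels"])
E
cat > m2.py <<'E'
from h import *
W=wristcam(pickle.load(open("w1.pkl","rb")))
def P(L,x0): return [(np.array(a)/1000.,np.array([x0+(u+.5)/4.5-.5,65+(v+.5)/4.5-.5])) for a,(u,v) in L]
L=P([((175,-45,40),(45,52)),((175,45,40),(88,416)),((175,-22,52),(33,148)),((175,22,52),(57,328)),((5,-22,52),(725,148)),((5,22,52),(728,328)),((90,-41,94),(335,44)),((90,41,94),(366,417)),((40,41,94),(572,415)),((40,-41,94),(562,44))],110)+P([((-175,-38,52),(750,77)),((-175,38,52),(712,391)),((-175,-45,52),(752,44)),((-175,45,52),(712,418)),((-40,-38,52),(203,77)),((-40,38,52),(187,391))],270)
B=P([((60,-20,48),(95,157)),((60,20,48),(100,320)),((-60,-20,48),(580,128)),((-60,20,48),(575,296)),((20,-20,48),(255,147)),((20,20,48),(258,312))],270)
def go(L,p0):
    X=np.array([a for a,_ in L]);uv=np.array([b for _,b in L])
    r=least_squares(lambda p:(proj(W,pose(p,X))-uv).ravel(),p0,loss="soft_l1");print(r.x.round(4),np.degrees(r.x[2]).round(2));print((proj(W,pose(r.x,X))-uv).round(1).tolist());return r.x
pf=go(L,[.56,-.06,-1.6]);pb=go(B,[.56,.015,-1.58])
q=np.array([pb[0]-pf[0],pb[1]-pf[1]]);c,s=np.cos(pf[2]),np.sin(pf[2]);print("bar in fixture",c*q[0]+s*q[1],-s*q[0]+c*q[1],np.degrees(pb[2]-pf[2]))
for n,b in(("rear",-175),("lip",175)): print(n,pose(pf,np.array([[b,0,40]])/1000))
print("stick",pickle.load(open("p.pkl","rb"))[0])
pickle.dump((pb,pf),open("p2.pkl","wb"))
E
python3 m2.py
```

```text
[ 0.5578 -0.0648 -1.6211] -92.88
[[0.3, 0.1], [0.2, -0.2], [0.4, -0.4], [0.0, 0.3], [0.8, -0.5], [0.5, 0.1], [-2.0, -0.8], [-2.8, 1.6], [0.1, 2.0], [-0.6, -0.9], [0.3, -0.3], [0.8, 0.2], [0.6, 0.2], [0.1, 0.3], [-2.0, -0.2], [-0.0, 0.3]]
[ 0.5587  0.0123 -1.5689] -89.89
[[-0.2, -0.2], [0.3, 0.1], [-0.1, 0.3], [-0.3, -0.3], [0.1, 0.0], [0.1, -0.0]]
bar in fixture -0.07705449211570702 -0.0029019051375528105 2.995711932397764
rear [[0.56657509 0.10996029 0.04      ]]
lip [[ 0.54896386 -0.23959635  0.04      ]]
stick [ 0.46598414  0.3406899  -1.8036154 ]
```

```bash
python3 plan.py .466 .3407 .17 -103.2 12
```

```text
cur [ 0.6317 -0.0613  0.2523] rpy deg [-89.99   0.1   -2.91] t 2.33 grip 0.094 q6 -1.67
12 x [np.float64(-39.1), np.float64(6.9), np.float64(13.3), 0, np.float64(8.36), 0]
```

Request:
step_arm --pt "-39 7 13.5 0 8.4 0" --pt "-39 7 13.5 0 8.4 0" --pt "-39 7 13.5 0 8.4 0" --pt "-39 7 13.5 0 8.4 0" --pt "-39 7 13.5 0 8.4 0" --pt "-39 7 13.5 0 8.4 0" --pt "-39 7 13.5 0 8.4 0" --pt "-39 7 13.5 0 8.4 0" --pt "-39 7 13.5 0 8.4 0" --pt "-39 7 13.5 0 8.4 0" --pt "-39 7 13.5 0 8.4 0" --pt "-39 7 13.5 0 8.4 0"

```text
time_s: 3.82
ee_pos: [0.4686, 0.3443, 0.1697]
eef_rot: [-1.571, 0.0, -1.812]
force: [0.6, -0.5, 0.4]
grip_width: 0.0937
```

Request:
step_arm --pt "0 0 0 0 0 0" --pt "0 0 0 0 0 0"

```text
time_s: 4.08
ee_pos: [0.4688, 0.3421, 0.1696]
eef_rot: [-1.571, -0.0, -1.806]
force: [-0.8, 0.3, -0.4]
grip_width: 0.094
```

```bash
python3 - <<'E'
from station import get_obs,camera
import cv2,numpy as np,pickle
o=get_obs();c=camera("wrist");c["obs"]=o
print(o["ee_pos"],np.degrees(o["eef_rot"]),o["joint_vel"],o["time_s"])
pickle.dump(c,open("w2.pkl","wb"))
cv2.imwrite("pics/w2.png",np.ascontiguousarray(c["pixels"][:,:,::-1]))
E
```

```text
[0.46883585 0.34211189 0.16960551] [-9.00074561e+01 -1.36147805e-02 -1.03496250e+02] [-0.01676701 -0.01383427  0.00227761 -0.00085479  0.00114466  0.00061436] 4.075
```

View pics/w2.png

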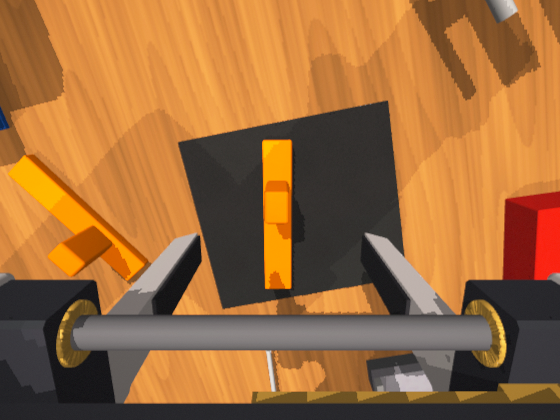

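The stick is centred below: tail end at (278,140), nose at (278,289), handle top (265–290,190–222). I'll enlarge it to measure.

```bash
python3 - <<'E'
import cv2,numpy as np,pickle
c=pickle.load(open("w2.pkl","rb"));im=np.ascontiguousarray(c["pixels"][:,:,::-1])
cv2.imwrite("pics/w2a.png",cv2.resize(im[130:300,240:320],None,fx=3.5,fy=3.5,interpolation=cv2.INTER_CUBIC))
E
```

```text
(no output)
```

View pics/w2a.png

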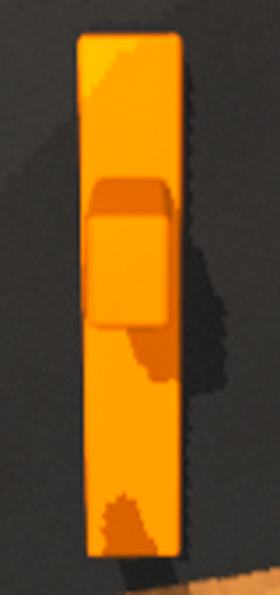

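```bash
cat > m3.py <<'E'
from h import *
W=wristcam(pickle.load(open("w2.pkl","rb")))
L=[((-55,-15,17),(77,33)),((-55,15,17),(183,33)),((110,15,17),(181,557)),((110,-15,17),(87,557)),((-15,-11,73),(86,213)),((-15,11,73),(169,213)),((15,11,73),(167,328)),((15,-11,73),(90,328))]
X=np.array([a for a,_ in L])/1000.;uv=np.array([[240+(u+.5)/3.5-.5,130+(v+.5)/3.5-.5] for _,(u,v) in L])
r=least_squares(lambda p:(proj(W,pose(p,X))-uv).ravel(),[.466,.34,-1.8]);print(r.x.round(4),np.degrees(r.x[2]));print((proj(W,pose(r.x,X))-uv).round(1).tolist())
# mat
for u in((179,142),(388,101),(404,260),(222,308)): print(ray(W,u,.003).round(4))
E
python3 m3.py; python3 plan.py .466 .3407 .03 -103.3 1
```

```text
[ 0.4646  0.3405 -1.8009] -103.186404204816
[[-0.1, 0.1], [-0.2, -0.0], [-0.2, -0.4], [-0.0, -0.2], [-0.8, 0.0], [1.0, -0.1], [1.6, 0.2], [-1.3, 0.3]]
[0.3774 0.414  0.003 ]
[0.5949 0.4038 0.003 ]
[0.5863 0.2273 0.003 ]
[0.3668 0.2162 0.003 ]
cur [0.4691 0.3419 0.1699] rpy deg [-8.9990e+01  1.0000e-02 -1.0354e+02] t 4.12 grip 0.0941 q6 0.8
1 x [np.float64(1.9), np.float64(139.9), np.float64(-2.7), 0, np.float64(-0.24), 0]
```

Request:
step_arm --pt "2.4 25 -4 0 -0.3 0" --pt "0 30 0 0 0 0" --pt "0 30 0 0 0 0" --pt "0 30 0 0 0 0" --pt "0 20 0 0 0 0" --pt "0 5 0 0 0 0" --pt "0 0 0 0 0 0" --pt "0 0 0 0 0 0"

```text
time_s: 5.12
ee_pos: [0.4657, 0.3411, 0.0306]
eef_rot: [-1.57, 0.001, -1.803]
force: [0.1, 0.2, 1.0]
grip_width: 0.0939
```

Request:
step_arm --pt "0 0 0 0 0 0" --pt "0 0 0 0 0 0" --pt "0 0 0 0 0 0" --pt "0 0 0 0 0 0" --pt "0 0 0 0 0 0" --pt "0 0 0 0 0 0" --gripper -1 --squeeze 30

```text
time_s: 5.88
ee_pos: [0.4653, 0.3409, 0.0294]
eef_rot: [-1.571, -0.0, -1.803]
force: [-0.2, -0.2, 0.2]
grip_width: 0.0376
```

```bash
python3 - <<'E'
from station import get_obs,camera
import cv2,numpy as np,pickle
o=get_obs();c=camera("wrist");c["obs"]=o
print(o["ee_pos"],np.degrees(o["eef_rot"]),o["force"],o["grip_width"],o["time_s"])
pickle.dump(c,open("w3.pkl","wb"))
cv2.imwrite("pics/w3.png",np.ascontiguousarray(c["pixels"][:,:,::-1]))
E
```

```text
[0.46527927 0.34093898 0.02942156] [-9.00005210e+01 -3.19425850e-03 -1.03324058e+02] [-0.20823444 -0.16350037  0.24031755] 0.03763080122604174 5.875
```

View pics/w3.png

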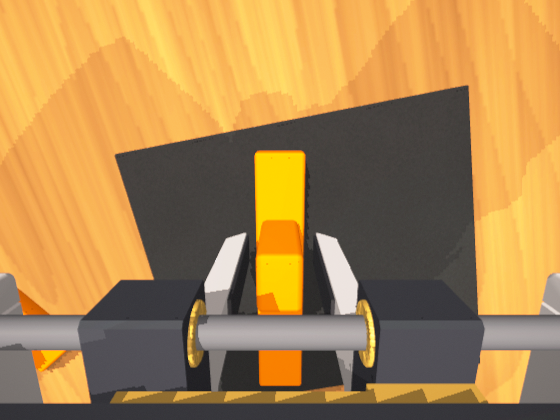

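The fingers are still closing around the handle (256–302, 222–310), so I'll wait a few more rows.

Request:
step_arm --pt "0 0 0 0 0 0" --pt "0 0 0 0 0 0" --pt "0 0 0 0 0 0" --pt "0 0 0 0 0 0"

```text
time_s: 6.42
ee_pos: [0.4652, 0.3409, 0.0294]
eef_rot: [-1.571, -0.0, -1.803]
force: [-0.6, 0.6, -0.7]
grip_width: 0.0221
```

```bash
python3 - <<'E'
from station import get_obs,camera
import cv2,numpy as np,pickle
o=get_obs();c=camera("wrist");c["obs"]=o
print(o["ee_pos"],np.degrees(o["eef_rot"]),o["force"],o["grip_width"],o["time_s"])
pickle.dump(c,open("w4.pkl","wb"))
cv2.imwrite("pics/w4.png",np.ascontiguousarray(c["pixels"][:,:,::-1]))
E
```

```text
[0.46523248 0.34094142 0.02938881] [-9.00066726e+01 -5.72261404e-03 -1.03327239e+02] [-0.61676953  0.64966114 -0.66484213] 0.02214366290731513 6.425
```

View pics/w4.png

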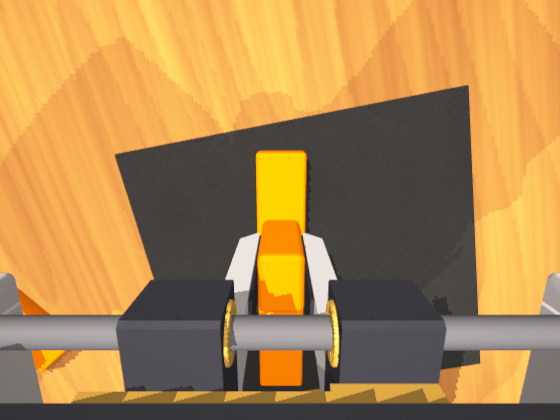

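Gripped firmly at 22.1 mm, matching the handle width. Next I lift and go to the infeed start.

Request:
step_arm --pt "0 -6 0 0 0 0" --pt "0 -12 0 0 0 0" --pt "0 -14 0 0 0 0" --pt "0 -13 0 0 0 0" --pt "0 -5 0 0 0 0" --pt "0 0 0 0 0 0"

```text
time_s: 7.22
ee_pos: [0.4653, 0.341, 0.0798]
eef_rot: [-1.57, 0.0, -1.803]
force: [-0.2, 0.0, -1.9]
grip_width: 0.0217
```

```bash
python3 plan.py .5729 .2353 .073 -92.88 9
```

```text
cur [0.4653 0.341  0.0798] rpy deg [-8.9980e+01  2.0000e-02 -1.0333e+02] t 7.22 grip 0.0217 q6 0.8
9 x [np.float64(9.8), np.float64(0.8), np.float64(13.6), 0, np.float64(-1.16), 0]
```

Request:
step_arm --pt "9.8 0.8 13.6 0 -1.2 0" --pt "9.8 0.8 13.6 0 -1.2 0" --pt "9.8 0.8 13.6 0 -1.2 0" --pt "9.8 0.8 13.6 0 -1.2 0" --pt "9.8 0.8 13.6 0 -1.1 0" --pt "9.8 0.8 13.6 0 -1.1 0" --pt "9.8 0.8 13.6 0 -1.1 0" --pt "9.8 0.8 13.6 0 -1.1 0" --pt "9.8 0.8 13.6 0 -1.2 0" --pt "0 0 0 0 0 0" --pt "0 0 0 0 0 0"

```text
time_s: 8.6
ee_pos: [0.5724, 0.2358, 0.0719]
eef_rot: [-1.571, -0.0, -1.622]
force: [-0.8, -0.1, -1.7]
grip_width: 0.0218
```

```bash
cat > snap.py <<'E'
import sys
from station import get_obs,camera
import cv2,numpy as np,pickle
tag=sys.argv[1];o=get_obs()
print(o["ee_pos"].round(4),np.degrees(o["eef_rot"]).round(2),o["force"].round(1),o["grip_width"].round(4),o["time_s"])
d={"obs":o}
for n in sys.argv[2:]:
    d[n]=camera(n)
    im=np.ascontiguousarray(d[n]["pixels"][:,:,::-1])
    if n=="top": im=cv2.resize(im[140:270,140:370],None,fx=3.4,fy=3.4,interpolation=cv2.INTER_CUBIC)
    if n=="scene": im=cv2.resize(im[120:255,215:375],None,fx=4.4,fy=4.4,interpolation=cv2.INTER_CUBIC)
    cv2.imwrite(f"pics/{tag}_{n}.png",im)
pickle.dump(d,open(tag+".pkl","wb"))
E
python3 snap.py a1 top scene
```

```text
Traceback (most recent call last):
  File "snap.py", line 5, in <module>
    print(o["ee_pos"].round(4),np.degrees(o["eef_rot"]).round(2),o["force"].round(1),o["grip_width"].round(4),o["time_s"])
                                                                                     ^^^^^^^^^^^^^^^^^^^^^
AttributeError: 'float' object has no attribute 'round'
```

```bash
sed -i 's/o\["grip_width"\].round(4)/round(o["grip_width"],4)/' snap.py; python3 snap.py a1 top scene
```

```text
[0.5724 0.2358 0.0719] [-9.004e+01 -1.000e-02 -9.294e+01] [-0.8 -0.1 -1.7] 0.0218 8.6
```

View pics/a1_top.png

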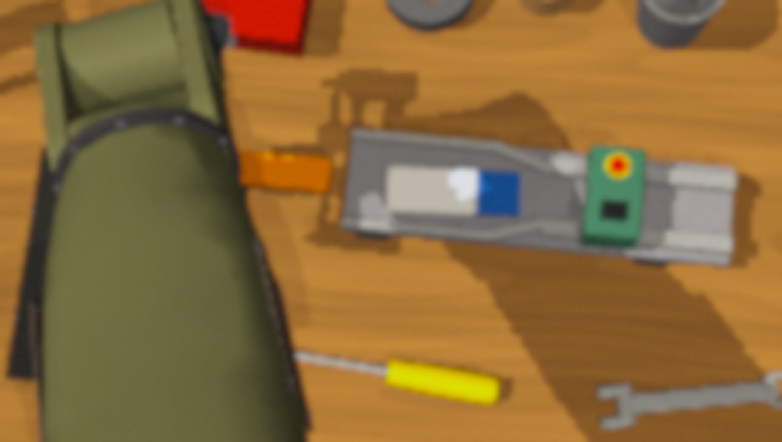

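View pics/a1_scene.png

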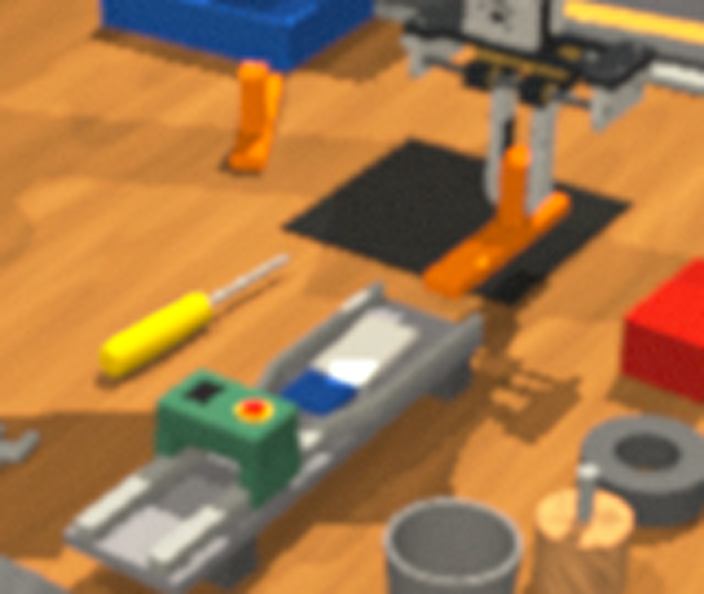

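Request:
step_arm --pt "0 3.9 0.5 0 0 0" --pt "5 0 0 0 0 0" --pt "10 0 0 0 0 0" --pt "10 0 0 0 0 0" --pt "10 0 0 0 0 0" --pt "6 0 0 0 0 0" --pt "6 0 0 0 0 0" --pt "6 0 0 0 0 0" --pt "6 0 0 0 0 0" --pt "6 0 0 0 0 0" --pt "5 0 0 0 0 0" --pt "0 0 0 0 0 0"

```text
time_s: 10.2
ee_pos: [0.5698, 0.1652, 0.0684]
eef_rot: [-1.571, -0.0, -1.622]
force: [-0.3, 0.2, -1.1]
grip_width: 0.0217
```

```bash
python3 snap.py a2 top scene
```

```text
[0.5698 0.1652 0.0684] [-9.001e+01 -1.000e-02 -9.295e+01] [-0.3  0.2 -1.1] 0.0217 10.2
```

View pics/a2_top.png

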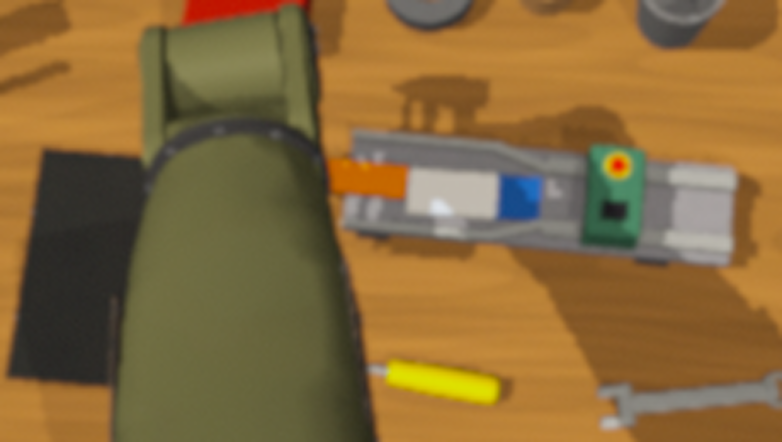

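View pics/a2_scene.png

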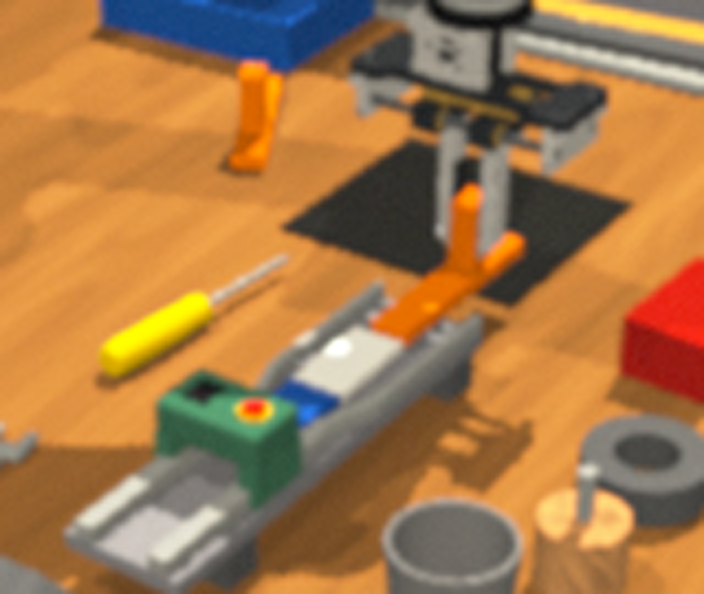

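Contact made: the bar has moved about 18 mm. The nose seems slightly off-centre in the top view, so I'll check that closer.

```bash
python3 - <<'E'
from h import *
d=pickle.load(open("a2.pkl","rb"));T=d["top"];pb,pf=pickle.load(open("p2.pkl","rb"))
s=8;x0,y0,x1,y1=230,170,330,222
im=cv2.resize(np.ascontiguousarray(T["pixels"][y0:y1,x0:x1,::-1]),None,fx=s,fy=s,interpolation=cv2.INTER_CUBIC)
cv2.imwrite("pics/a2_z.png",im)
def dr(X,p,col,im):
    q=((proj(T,pose(p,np.array(X)/1000.))-[x0,y0]+.5)*s-.5)
    cv2.polylines(im,[q.round().astype(np.int32)],False,col,1,cv2.LINE_AA)
for y in(-38,38,-45,45): dr([[-175,y,52],[-40,y,52]],pf,(255,0,255),im)
o=d["obs"];psi=o["eef_rot"][2];ps=[o["ee_pos"][0]+.0005*np.cos(psi),o["ee_pos"][1]+.0005*np.sin(psi),psi];z=o["ee_pos"][2]*1000-26.4
dr([[0,15,z+14],[110,15,z+14],[110,-15,z+14],[0,-15,z+14]],ps,(255,255,0),im)
cv2.imwrite("pics/a2_zo.png",im)
E
```

```text
(no output)
```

View pics/a2_zo.png

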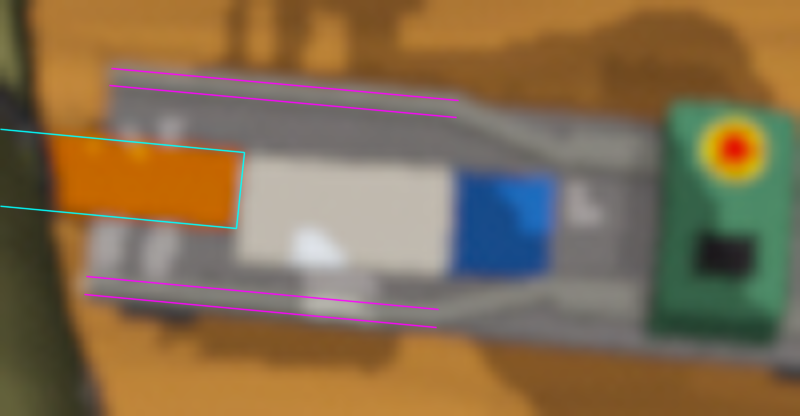

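Request:
step_arm --pt "5 0 0 0 0 0" --pt "8 0 0 0 0 0" --pt "8 0 0 0 0 0" --pt "8 0 0 0 0 0" --pt "8 0 0 0 0 0" --pt "8 0 0 0 0 0" --pt "8 0 0 0 0 0" --pt "8 0 0 0 0 0" --pt "8 0 0 0 0 0" --pt "8 0 0 0 0 0" --pt "8 0 0 0 0 0" --pt "5 0 0 0 0 0"

```text
time_s: 11.8
ee_pos: [0.5652, 0.0752, 0.0683]
eef_rot: [-1.571, -0.0, -1.622]
force: [0.3, 0.4, -1.6]
grip_width: 0.0217
```

```bash
python3 snap.py a3 top scene
```

```text
[0.5652 0.0752 0.0683] [-90.01  -0.   -92.94] [ 0.3  0.4 -1.6] 0.0217 11.8
```

View pics/a3_top.png

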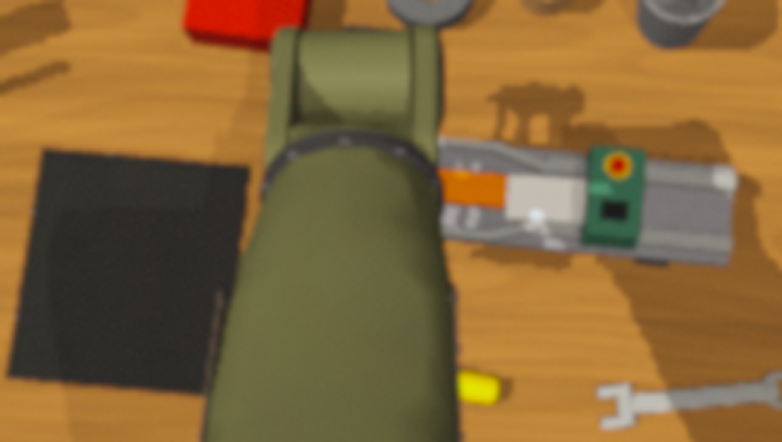

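View pics/a3_scene.png

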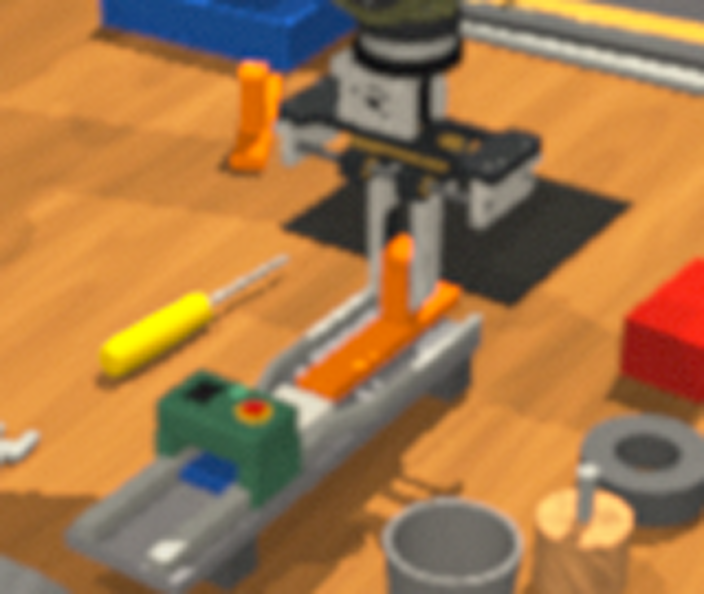

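The bar is straight and its blue end is emerging beyond the guard. I continue pushing.

Request:
step_arm --pt "5 0 0 0 0 0" --pt "8 0 0 0 0 0" --pt "8 0 0 0 0 0" --pt "8 0 0 0 0 0" --pt "8 0 0 0 0 0" --pt "8 0 0 0 0 0" --pt "8 0 0 0 0 0" --pt "8 0 0 0 0 0" --pt "8 0 0 0 0 0" --pt "8 0 0 0 0 0" --pt "8 0 0 0 0 0" --pt "5 0 0 0 0 0"

```text
time_s: 13.4
ee_pos: [0.5606, -0.0147, 0.0683]
eef_rot: [-1.571, -0.0, -1.622]
force: [0.5, 0.6, -1.2]
grip_width: 0.0215
```

Request:
step_arm --pt "5 0 0 0 0 0" --pt "5 0 0 0 0 0" --pt "5 0 0 0 0 0" --pt "3 0 0 0 0 0" --pt "1 0 0 0 0 0" --pt "0 0 0 0 0 0"

```text
time_s: 14.15
ee_pos: [0.5596, -0.0332, 0.0683]
eef_rot: [-1.571, -0.0, -1.622]
force: [0.3, -0.5, -0.7]
grip_width: 0.022
```

```bash
python3 snap.py a4 top scene
```

```text
[ 0.5596 -0.0332  0.0683] [-9.001e+01 -1.000e-02 -9.293e+01] [ 0.3 -0.5 -0.7] 0.022 14.15
```

View pics/a4_top.png

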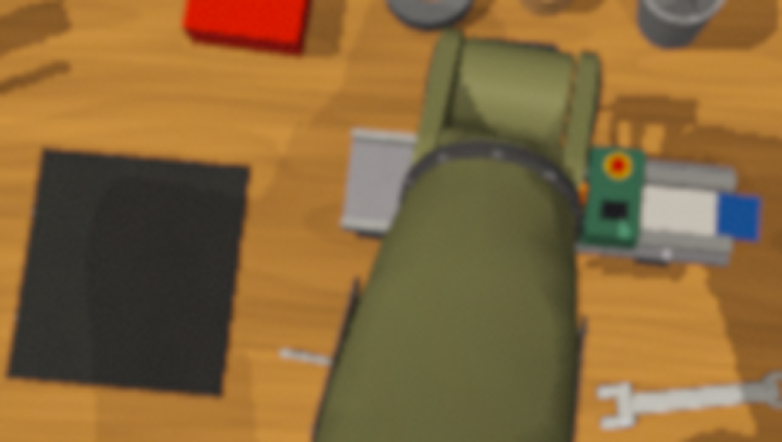

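View pics/a4_scene.png

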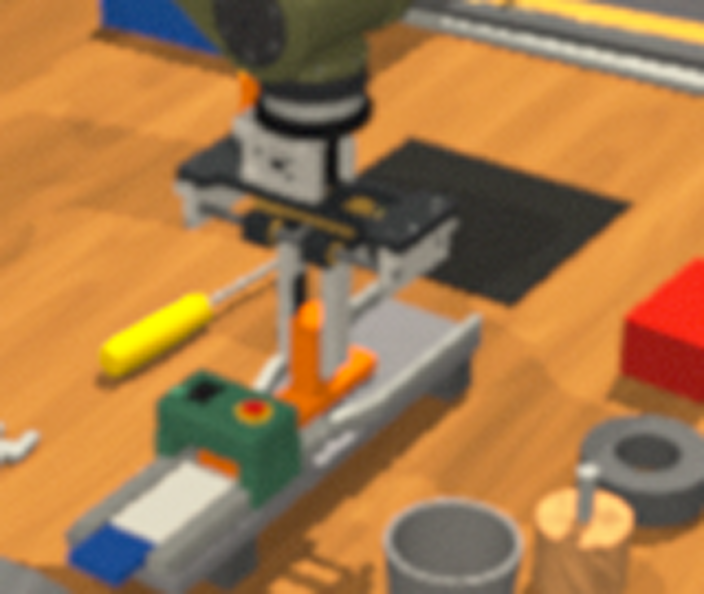

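Blue tip is at (760,217) against the channel end at about x=733: roughly 24–25 mm out, and kinematics gives 23.8 mm. About 20 mm remains.

Request:
step_arm --pt "4 0 0 0 0 0" --pt "5 0 0 0 0 0" --pt "5 0 0 0 0 0" --pt "3 0 0 0 0 0" --pt "2 0 0 0 0 0" --pt "1 0 0 0 0 0" --pt "0 0 0 0 0 0"

```text
time_s: 15.12
ee_pos: [0.5587, -0.0532, 0.0683]
eef_rot: [-1.571, -0.0, -1.622]
force: [-0.3, 0.6, -1.2]
grip_width: 0.0218
```

```bash
python3 snap.py a5 top scene; python3 - <<'E'
from h import *
d=pickle.load(open("a5.pkl","rb"));T=d["top"];pb,pf=pickle.load(open("p2.pkl","rb"))
o=d["obs"];q=o["ee_pos"][:2]-pf[:2];print("nose X mm",1000*(np.cos(pf[2])*q[0]+np.sin(pf[2])*q[1])+110.5)
s=8;x0,y0,x1,y1=300,175,380,225
im=cv2.resize(np.ascontiguousarray(T["pixels"][y0:y1,x0:x1,::-1]),None,fx=s,fy=s,interpolation=cv2.INTER_CUBIC)
def dr(X,col):
    q=((proj(T,pose(pf,np.array(X)/1000.))-[x0,y0]+.5)*s-.5)
    cv2.polylines(im,[q.round().astype(np.int32)],False,col,1,cv2.LINE_AA)
dr([[175,-45,40],[175,45,40]],(255,0,255));dr([[175,-22,48],[175,22,48]],(0,255,255));dr([[215,-22,48],[215,22,48]],(255,255,0))
cv2.imwrite("pics/a5_z.png",im)
E
```

```text
[ 0.5587 -0.0532  0.0683] [-9.000e+01 -1.000e-02 -9.292e+01] [-0.3  0.6 -1.2] 0.0218 15.125
nose X mm 98.8307240535109
```

View pics/a5_z.png

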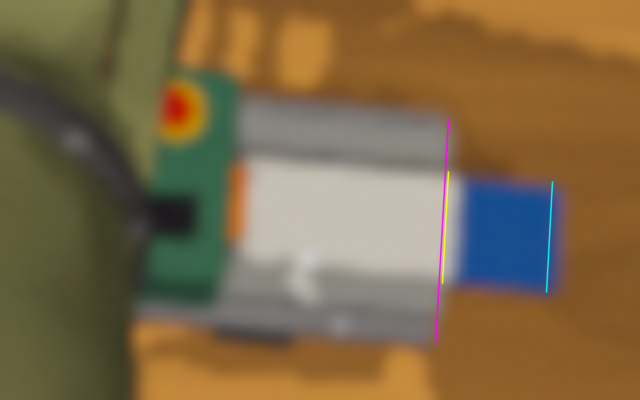

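View pics/a5_scene.png

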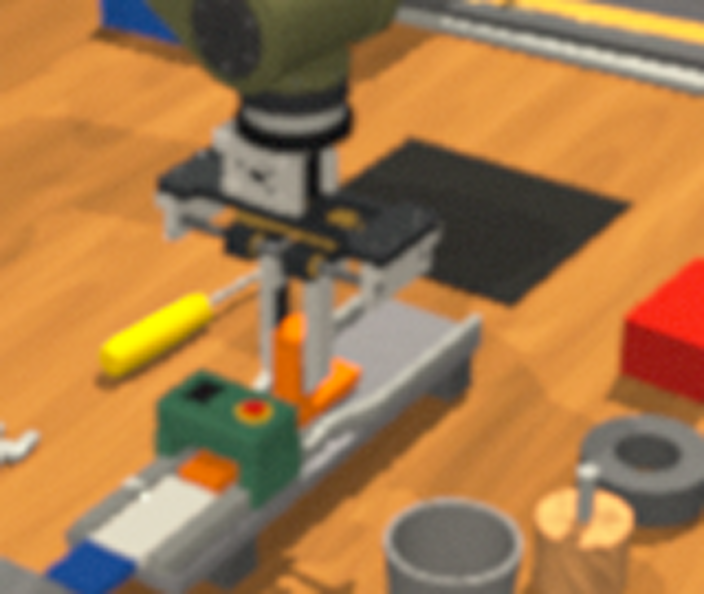

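The whole blue third is beyond the end of the channel, plus about 4 mm of bright metal. I retract straight back.

Request:
step_arm --pt "-5 0 0 0 0 0" --pt "-15 0 0 0 0 0" --pt "-25 0 0 0 0 0" --pt "-28 0 0 0 0 0" --pt "-28 0 0 0 0 0" --pt "-28 0 0 0 0 0" --pt "-28 0 0 0 0 0" --pt "-28 0 0 0 0 0" --pt "-28 0 0 0 0 0" --pt "-28 0 0 0 0 0" --pt "-28 0 0 0 0 0" --pt "-25 0 0 0 0 0"

```text
time_s: 16.73
ee_pos: [0.5731, 0.2425, 0.0683]
eef_rot: [-1.571, 0.0, -1.621]
force: [0.1, -0.9, -1.8]
grip_width: 0.0218
```

Request:
step_arm --pt "0 -5 0 0 0 0" --pt "0 0 0 0 0 0"

```text
time_s: 16.98
ee_pos: [0.5736, 0.2405, 0.0738]
eef_rot: [-1.57, 0.0, -1.622]
force: [0.4, 0.3, -2.0]
grip_width: 0.0216
```

```bash
python3 plan.py .4652 .3409 .06 -103.3 9
```

```text
cur [0.5736 0.2405 0.0738] rpy deg [-89.97   0.   -92.91] t 16.98 grip 0.0216 q6 0.39
9 x [np.float64(-9.5), np.float64(1.5), np.float64(-13.4), 0, np.float64(1.15), 0]
```

Request:
step_arm --pt "-9.5 1.5 -13.4 0 1.2 0" --pt "-9.5 1.5 -13.4 0 1.2 0" --pt "-9.5 1.5 -13.4 0 1.1 0" --pt "-9.5 1.5 -13.4 0 1.2 0" --pt "-9.5 1.5 -13.4 0 1.1 0" --pt "-9.5 1.5 -13.4 0 1.2 0" --pt "-9.5 1.5 -13.4 0 1.1 0" --pt "-9.5 1.5 -13.4 0 1.2 0" --pt "-9.5 1.5 -13.4 0 1.1 0" --pt "0 0 0 0 0 0" --pt "0 0 0 0 0 0"

```text
time_s: 18.35
ee_pos: [0.4661, 0.3404, 0.06]
eef_rot: [-1.571, 0.0, -1.803]
force: [-0.1, -0.8, -2.1]
grip_width: 0.022
```

Request:
step_arm --pt "0 10 0 0 0 0" --pt "0 10 0 0 0 0" --pt "0 5 0 0 0 0" --pt "0 3 0 0 0 0" --pt "0 1.5 0 0 0 0" --pt "0 0 0 0 0 0" --pt "0 0 0 0 0 0"

```text
time_s: 19.23
ee_pos: [0.4657, 0.3411, 0.0306]
eef_rot: [-1.571, 0.0, -1.803]
force: [-0.5, 0.0, -1.6]
grip_width: 0.0218
```

Request:
step_arm --pt "0 0.6 0 0 0 0" --pt "0 0.4 0 0 0 0" --pt "0 0 0 0 0 0"

```text
time_s: 19.6
ee_pos: [0.4656, 0.3411, 0.0294]
eef_rot: [-1.571, 0.0, -1.803]
force: [-0.6, 0.7, -1.2]
grip_width: 0.0215
```

Request:
step_arm --pt "0 0.4 0 0 0 0" --pt "0 0 0 0 0 0" --pt "0 0 0 0 0 0"

```text
time_s: 19.98
ee_pos: [0.4656, 0.3411, 0.0294]
eef_rot: [-1.571, 0.0, -1.803]
force: [-1.8, -2.4, 4.4]
grip_width: 0.0216
```

Request:
step_arm --pt "0 0 0 0 0 0" --pt "0 0 0 0 0 0" --pt "0 0 0 0 0 0" --pt "0 0 0 0 0 0" --pt "0 0 0 0 0 0" --pt "0 0 0 0 0 0" --pt "0 0 0 0 0 0" --pt "0 0 0 0 0 0" --gripper 0.4

```text
time_s: 20.98
ee_pos: [0.4656, 0.341, 0.0289]
eef_rot: [-1.571, -0.0, -1.803]
force: [0.6, 1.1, -0.3]
grip_width: 0.0659
```

```bash
python3 snap.py a6 wrist
```

```text
[0.4656 0.341  0.0289] [ -90.     -0.   -103.32] [ 0.6  1.1 -0.3] 0.0659 20.975
```

View pics/a6_wrist.png

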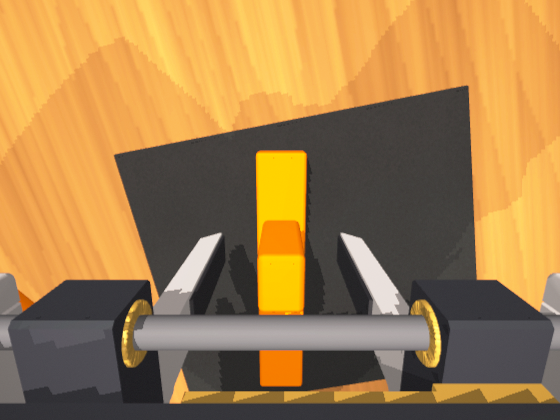

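The stick stands on the mat (258–306, 150–385) with both fingers clear of it. I retreat straight up, then back out of the camera's view.

Request:
step_arm --pt "0 -10 0 0 0 0" --pt "0 -25 0 0 0 0" --pt "0 -35 0 0 0 0" --pt "0 -35 0 0 0 0" --pt "0 -35 0 0 0 0" --pt "0 -30 0 0 0 0" --pt "-40 -10 -20 0 0 0" --pt "-40 0 -20 0 0 0" --pt "-40 0 -20 0 0 0" --pt "-40 0 -20 0 0 0" --pt "0 0 0 0 0 0" --pt "0 0 0 0 0 0"

```text
time_s: 22.52
ee_pos: [0.4247, 0.5147, 0.2093]
eef_rot: [-1.571, -0.0, -1.803]
force: [-0.4, -0.5, 0.3]
grip_width: 0.0656
```

```bash
python3 snap.py a7 top scene; python3 - <<'E'
from h import *
d=pickle.load(open("a7.pkl","rb"));T=d["top"];pb,pf=pickle.load(open("p2.pkl","rb"))
s=8;x0,y0,x1,y1=300,175,380,225
im=cv2.resize(np.ascontiguousarray(T["pixels"][y0:y1,x0:x1,::-1]),None,fx=s,fy=s,interpolation=cv2.INTER_CUBIC)
cv2.imwrite("pics/a7_z.png",im)
cv2.imwrite("pics/a7_full.png",np.ascontiguousarray(T["pixels"][:,:,::-1]))
E
```

```text
[0.4247 0.5147 0.2093] [ -89.99   -0.   -103.33] [-0.4 -0.5  0.3] 0.0656 22.525
```

View pics/a7_z.png

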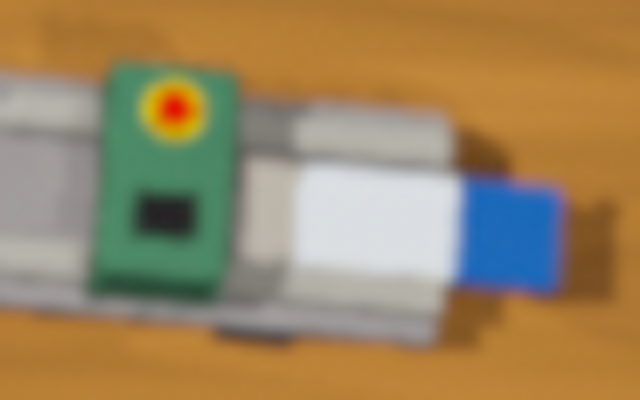

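View pics/a7_full.png

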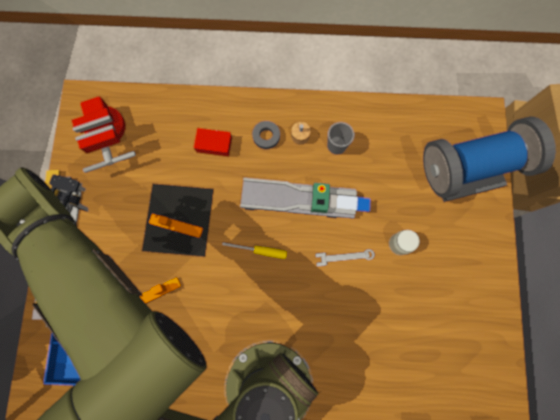

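View pics/a7_scene.png

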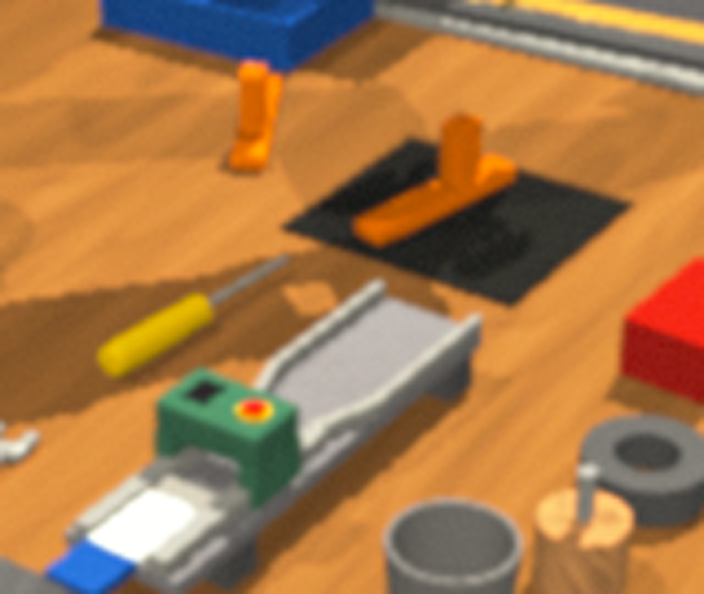

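The bar lies in the channel with its blue third out past the end. The stick stands upright on the mat, the bystanders are where they were, and the arm is clear, so I hand in.

```bash
python3 -c "
from station import job
print(job.hand_in())"
```

```text
the job is handed in; nothing more can be done
None
```

I took the push stick by its handle from the mat and used its nose to push the bar through the funnel and under the guard. I then drew it straight back, stood it upright at its starting place on the mat and let go. The job was handed in at about 22.6 s of the 59 s allowed.

**Last checks (top and scene cameras):**
- **Bar:** it lies flat and straight in the channel. Arm position puts about 44 mm past the end, and the top view agrees: the blue third is fully out, plus roughly 4 mm of bright metal.
- **Stick and arm:** the stick is upright on the mat and the arm is clear of everything.
- **Bystanders:** they look unmoved by eye; I did not measure them.
- **Forces:** the force readings never went above about 6 N, and the gripper never touched the bar.

No check failed. The scene camera's fixture overlay disagreed with my first fit by several millimetres near the channel end, so I re-measured from the wrist camera. The top view agreed with that measurement to within about 1–2 mm.

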